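# Ready the pastry server over the baklava tray

## Robot

A 7-joint arm with a two-finger parallel gripper is mounted at the origin on the work surface. World frame = base frame: x ahead of the robot, y to its left, z up, the work surface at z = 0. Lengths are in m, angles in rad, forces in N, time in s.
With the tool pointing down it reaches from about 0.4 to 0.85 m from the base axis. Payload 10.4 kg.
Tool frame: the origin (TCP) lies at the very end of the fingers, on their centre line; the grasp point (between the pads) lies 19 mm behind it; z points along the fingers, y is the line along which they close (so a half turn about z gives the same grasp; the last joint's range is limited). The gripper opens to 87 mm and grips with 3 to 60 N. Pads are 19 mm wide; open, the fingers measure 117 mm over their backs; the gripper's body (75 mm by 190 mm) begins 51 mm behind the grasp point.
Start: joints at [-1.333, 0.332, -0.065, 1.46, 0.022, 1.35, -0.088], TCP at [0.161, 0.604, 0.223] pointing down, gripper open.
Joint ranges: [-2.6, 2.6], [-0.5, 2.12], [-1.47, 1.34], [0.16, 2.42], [-1.27, 4.41], [0.06, 2.06], [-2.6, 2.6]. Speed limits (rad/s): [2.22, 2.22, 2.79, 2.79, 3.14, 3.14, 3.14].

## Interface

Orientations are given as a unit quaternion [x, y, z, w].
In Python, from bench import r gives the robot as it stands.
- The arm moves only by the shell command python3 -m jog 'ROWS' [FORCE]. ROWS is a JSON list of rows, 1 to 12 of them, each of 5 numbers: dx, dy, dz in m, then a turn about the tool's z in rad, then the finger opening in m; each row is the pose to reach, as a shift and turn from the pose commanded when the command began, along the tool's axes at that moment; what a row does not reach only later rows make up. A row lasts 1/10 s, in which the tool goes at most 0.05 m and 0.15 rad, less where a joint would pass 70% of its speed; a pose out of reach is approached as far as the arm can. The fingers move at their own pace and stop on an object; FORCE is the grip in N (left out, the last holds). Time passes only in rows, so rows that do not move let the fingers close. It prints the time, the measured TCP pose, the force, the opening and the grip force at its end.
- r.read_state(): the state, without advancing time (a new reading comes with each control period).
- r.camera(name): name is "side" or "top"; returns a dict with "img" (384x512x3 uint8, red, green, blue), "fx", "fy", "cx", "cy" (pixels), "pose" (4x4, takes a point from camera to world coordinates). Camera axes: x right, y down, z forward; pixel columns grow to the right and rows downward; lengths in m; the calibration is good to about 2 mm. A picture is of the moment at which its call begins. There is no depth.
- r.close_job(): hands the job in; it is judged then, once.
Trained networks look in the newest picture that a camera, given by its name, has taken for a name from the list of things; names that differ only in an ending like _2 or _b are one class to them, and where a whole thing is asked for, a point or a joint stands for the part that bears it (a point fixed in the world has none). Each returns a list of dicts, best first, with "p" (0 to 1); they miss things now and then, are a little off and sometimes report something else, mostly with a low value. They report only what shows in the picture. A call takes as long as a camera call. They do not tell look-alikes from the thing itself.
- r.recognise(camera, label): "position" ([column, row] as shares, 0 to 1, of the picture: columns of its width, rows of its height, amid what is visible of it).
- r.regions_of(camera, label): "pixels" (384x512 bool, what is visible of it) and "position" ([column, row] as shares, 0 to 1, of the picture: columns of its width, rows of its height, amid what is visible of it).
The state is a dict: "time": time; "joint_positions": joint angles; "joint_vel": joint speeds; "joint_torque": joint torques, N m; "ee_pos": TCP position; "eef_rot": TCP orientation; "ft_force": force on the tool from outside, world axes, zero at the start; "torque": the same for the moment, N m; "width": finger opening in m; "grip_force": force on a finger pad.
Only numpy, scipy, OpenCV 4.12 (cv2) and the standard library are available. Lean on these libraries where they do the work, as an engineer would, in place of code of your own. Each camera call takes 0.05 s, during which the arm holds its last target. There are 200 camera calls.

## Task

Swing the red hasp well off the mouth of the leaning metal stand, and only then draw the black-handled pastry server out of it. Turn the server until its blade lies level, the same face upward as in the stand, and hold it about a hand's breadth above the golden baklava with the blade over that tray: finish still holding it there, steady. Keep it off the pastry, leave the hasp open and do not disturb anything else on the counter.

Things in the scene. Friction and masses are not known exactly. Their poses are not given: they have to be found in the camera images.
- server: Pastry server, 0.16 kg. Origin: centre of the blade's underside; +x from handle to blade tip, y across, +z out of the upper face. Steel blade 95x60x3 mm (x -47 to 47), neck 10 wide, 6 thick (x -94 to -47), black handle 26 wide, 20 thick (x -208 to -93, centre line z 3.5). Mass centre x -115. Starts blade down in the stand, handle leaning 45 to 49 degrees from vertical towards the robot's side.
- server_grip (a point): Best grip point, on the handle's centre line (x -140, y 0, z 3.5 mm in the server's frame), gripped across the 26 mm width; 68 mm of handle lie beyond it. To free the blade from the pocket draw the server 105 mm or more along its own -x.
- holder: Fixed metal stand with a leaning flat pocket. Origin: centre of its place on the counter; +x away from the robot at yaw 0, z up. Foot 160x90x8 mm (x -70 to 90). Pocket 74 wide (y) x 15 mm outside, 66 x 7 mm inside, 100 mm deep; its axis rises along (-1, 0, 1) in this frame; mouth centred at x -21, z 93 mm. It holds the whole blade of the server.
- hasp (a joint): Red hasp, rad: 0 = closed over the pocket's mouth (starts 0 to 0.2); grows to 2.0 = fully off, swung up and away from the robot; off means beyond 1.4. Stiff (0.07 N m friction), stays where left. Hinge line along the stand's y. Its forked plate, 66 wide, 24 mm long, straddles the server's neck and bars the blade.
- hasp_hinge (a point): Point on the hasp's hinge line (along the stand's y) level with the pin: stand frame x -15, y 75, z 104 mm. The round bar of the hinge is 8 mm thick.
- hasp_pin (a point): Red round pin to pinch or push to swing the hasp: 10 mm thick, 48 mm long, rooted on the hinge bar and square to it, 75 mm to the stand's +y side of the server. This point: on its axis, 35 mm from the hinge line. At hasp angle q the pin points from the hinge line at 135 degrees minus q above the stand's +x, in its xz plane.
- tray: Fixed aluminium tray of golden baklava, 240 (x) x 300 (y) mm, 30 mm high, pastry tops (with nut crumbs) at 36 mm. Origin: centre of its underside on the counter; z up.
- price_sign: Bystander: black price sign on a stake with a foot 50 x 70 mm, 115 mm high. Origin under its foot.
- nut_jar: Bystander: small green jar, 64 mm across, 85 mm high. Origin under its foot.
- dredger: Bystander: steel sugar dredger, 68 mm across, 104 mm high. Origin under its foot.
- plate: Bystander: white plate, 170 mm across, 18 mm high. Origin under its centre.
- carton: Bystander: black pastry carton, 160 x 220 x 60 mm. Origin under its centre.
Things that resemble listed ones, but are neither listed nor needed, are in the scene too. What is shaped like the holder but brown or green is not meant.

How it is judged:
By the outcome, as a careful person would: the job done as asked, in the order asked, and still so for the second after the job is handed in, while the arm keeps its last pose, push and grip.
It also fails if it takes over 56 s, if anything falls off the work surface, if the arm or the gripper's body presses on something with over 40 N, if the wrist force passes 120 N, or if a joint passes its speed limit or range.

## Working session

There is one attempt and no reset: what is moved stays moved. The work goes in short steps, Python scripts to look and compute and a shell command to move; the robot and the scene stay as the last step left them, time stands still between calls to the robot, and variables do not carry over. Pictures are saved under pics/ and viewed, at most 10 in all, crops included, and the job is handed in when it is done.

```bash
mkdir -p pics; ls; python3 - <<'E'
from bench import r
import cv2,numpy as np
np.set_printoptions(precision=4,suppress=True)
for c in("side","top"):
    d=r.camera(c);cv2.imwrite(f"pics/{c}0.png",cv2.cvtColor(d["img"],cv2.COLOR_RGB2BGR))
    print(c,d["fx"],d["fy"],d["cx"],d["cy"]);print(d["pose"])
    for l in("server","server_grip","holder","hasp","hasp_hinge","hasp_pin","tray","price_sign","nut_jar","dredger","plate","carton"):
        print(l,[(round(o["p"],2),np.round(np.array(o["position"])*[512,384]).tolist()) for o in r.recognise(c,l)])
s=r.read_state();print(s["time"],s["ee_pos"],s["eef_rot"],s["ft_force"])
E
```

```text
pics
side 492.6532763265407 492.6532763265407 254.76144791143793 192.23224293070194
[[-0.6845 -0.4664  0.5603 -0.4515]
 [-0.729   0.43   -0.5326  0.9361]
 [ 0.0075 -0.773  -0.6343  1.2521]
 [ 0.      0.      0.      1.    ]]
server []
server_grip []
holder [(0.78, [253.0, 292.0]), (0.73, [338.0, 194.0])]
hasp [(0.69, [254.0, 282.0]), (0.61, [345.0, 186.0])]
hasp_hinge [(0.73, [255.0, 292.0]), (0.7, [340.0, 197.0])]
hasp_pin [(0.59, [251.0, 282.0])]
tray [(0.64, [228.0, 244.0])]
price_sign [(0.47, [218.0, 174.0])]
nut_jar [(0.73, [270.0, 213.0])]
dredger []
plate [(0.88, [125.0, 293.0])]
carton [(0.48, [399.0, 161.0])]
top 389.67824418796147 389.67824418796147 257.8346623800529 186.66791382250636
[[ 0.0217 -0.9815  0.1904  0.2761]
 [-0.9994 -0.0267 -0.0241 -0.0078]
 [ 0.0287 -0.1898 -0.9814  1.3547]
 [ 0.      0.      0.      1.    ]]
server [(0.48, [287.0, 176.0])]
server_grip [(0.57, [287.0, 174.0])]
holder [(0.94, [342.0, 230.0]), (0.81, [297.0, 159.0]), (0.77, [175.0, 256.0])]
hasp [(0.78, [337.0, 234.0]), (0.62, [157.0, 266.0]), (0.51, [286.0, 155.0])]
hasp_hinge [(0.9, [338.0, 234.0]), (0.69, [170.0, 255.0])]
hasp_pin [(0.66, [287.0, 161.0]), (0.58, [157.0, 264.0]), (0.46, [336.0, 234.0]), (0.36, [90.0, 175.0])]
tray [(0.9, [195.0, 167.0]), (0.75, [296.0, 158.0])]
price_sign [(0.63, [255.0, 122.0]), (0.57, [288.0, 157.0])]
nut_jar [(0.58, [257.0, 195.0])]
dredger [(0.93, [390.0, 162.0])]
plate [(0.63, [90.0, 177.0])]
carton [(0.74, [423.0, 217.0])]
1.3 [0.1611 0.6039 0.2226] [0.13   0.9915 0.0001 0.    ] [-0.5582  0.3591 -0.4841]
```

```bash
python3 - <<'E'
import cv2
a=cv2.imread("pics/top0.png");cv2.imwrite("pics/t1.png",cv2.resize(a,(800,600),interpolation=cv2.INTER_CUBIC))
a=cv2.imread("pics/side0.png");cv2.imwrite("pics/s1.png",cv2.resize(a,(800,600),interpolation=cv2.INTER_CUBIC))
E
```

```text
(no output)
```

View pics/t1.png

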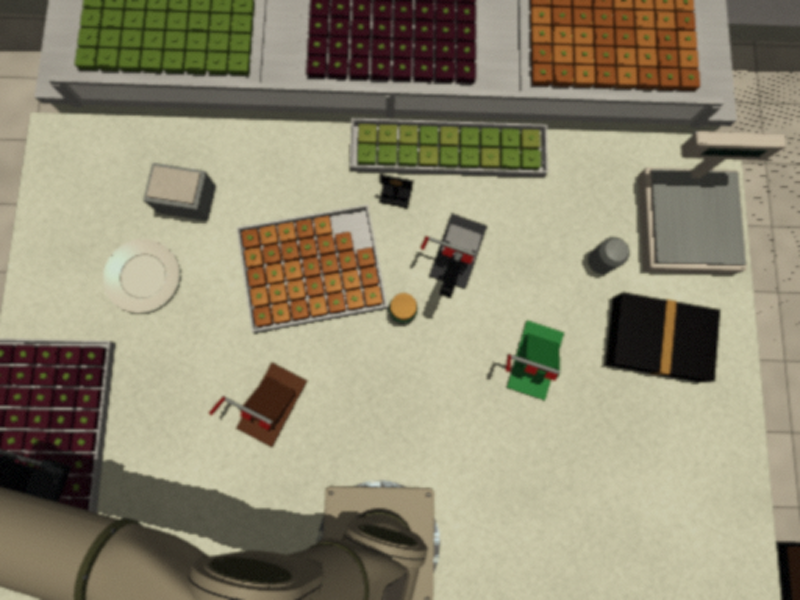

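View pics/s1.png

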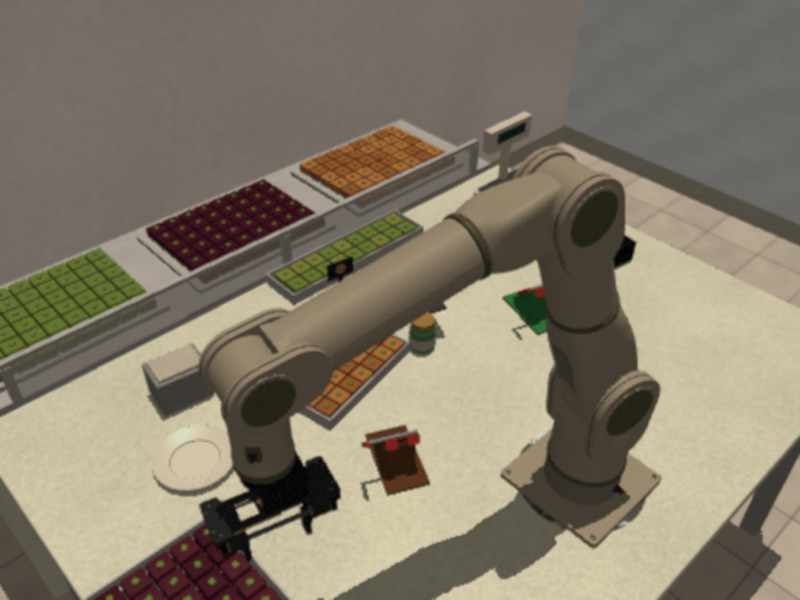

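Top view (800 px): the metal stand is at about (458,255), with its pin to the left at (415,260). The baklava tray is at (312,268), the jar at (403,307) and the sign at (395,190). The arm hides the stand from the side camera. I'll locate it first from the top view.

```bash
cat > h.py <<'E'
import numpy as np,cv2
from bench import r
np.set_printoptions(precision=4,suppress=True)
def proj(d,P):
    P=np.atleast_2d(P);T=np.linalg.inv(d["pose"]);q=P@T[:3,:3].T+T[:3,3]
    return np.c_[d["fx"]*q[:,0]/q[:,2]+d["cx"],d["fy"]*q[:,1]/q[:,2]+d["cy"]]
def onz(d,uv,z):
    uv=np.atleast_2d(uv);v=np.c_[(uv[:,0]-d["cx"])/d["fx"],(uv[:,1]-d["cy"])/d["fy"],np.ones(len(uv))]@d["pose"][:3,:3].T
    o=d["pose"][:3,3];return o+v*((z-o[2])/v[:,2])[:,None]
def S(x,y,yaw,P):
    P=np.atleast_2d(P);c,s=np.cos(yaw),np.sin(yaw)
    return P@np.array([[c,-s,0],[s,c,0],[0,0,1]]).T+[x,y,0]
def crop(img,u0,v0,w,h,k,name,pts=()):
    a=cv2.resize(cv2.cvtColor(img,cv2.COLOR_RGB2BGR)[v0:v0+h,u0:u0+w],None,fx=k,fy=k,interpolation=cv2.INTER_CUBIC)
    for p in pts:cv2.circle(a,tuple(int(round(t)) for t in ((p-[u0,v0]+.5)*k)),3,(255,0,255),1)
    cv2.imwrite(name,a)
FOOT=np.array([[-.07,-.045,.008],[.09,-.045,.008],[.09,.045,.008],[-.07,.045,.008]])
def feats(q):
    a=np.deg2rad(135)-q
    return np.array([*FOOT,[-.015,.075,.104],[-.015+.048*np.cos(a),.075,.104+.048*np.sin(a)],[-.131,0,.203],[-.0265,.033,.0935],[-.0265,-.033,.0935]])
E
python3 - <<'E'
from h import *
d=r.camera("top");img=d["img"]
k=.64
P=np.array([[448,215],[487,225],[468,287]])*k
print("foot",onz(d,P,.008));
print("handle end",onz(d,np.array([[447,293]])*k,.203))
for l in("tray","holder"):
  for o in r.regions_of("top",l):
    m=o["pixels"].astype(np.uint8);c=cv2.findContours(m,0,1)[0];c=max(c,key=cv2.contourArea)
    b=cv2.boxPoints(cv2.minAreaRect(c));print(l,o["p"],o["position"],m.sum(),"\n",b,onz(d,b,.03 if l=="tray" else .008)[:,:2])
crop(img,230,110,110,100,6,"pics/c1.png")
E
```

```text
foot [[ 0.721  -0.1414  0.008 ]
 [ 0.6997 -0.2319  0.008 ]
 [ 0.5522 -0.1881  0.008 ]]
handle end [[ 0.4993 -0.1213  0.203 ]]
tray 0.73 [0.3826, 0.4354] 5957 
 [[148.6213 144.7528]
 [235.0659 128.9046]
 [247.6445 197.5152]
 [161.2    213.3634]] [[ 0.6725  0.3461]
 [ 0.7403  0.0453]
 [ 0.4942 -0.006 ]
 [ 0.432   0.2858]]
holder 0.69 [0.3412, 0.6698] 1421 
 [[132.6193 264.5642]
 [155.8349 221.4496]
 [196.445  243.3166]
 [173.2294 286.4312]] [[0.2595 0.3742]
 [0.4062 0.307 ]
 [0.335  0.1643]
 [0.1909 0.234 ]]
holder 0.66 [0.6637, 0.6036] 1304 
 [[319.2487 246.6919]
 [332.827  202.5622]
 [365.4324 212.5946]
 [351.8541 256.7243]] [[ 0.3332 -0.2563]
 [ 0.4877 -0.3055]
 [ 0.4552 -0.4199]
 [ 0.3018 -0.3683]]
holder 0.57 [0.5746, 0.4104] 1035 
 [[263.4954 174.3486]
 [276.1009 132.3303]
 [311.2386 142.8716]
 [298.633  184.8899]] [[ 0.5824 -0.0599]
 [ 0.7398 -0.1027]
 [ 0.7039 -0.2304]
 [ 0.5478 -0.1849]]
```

View pics/c1.png

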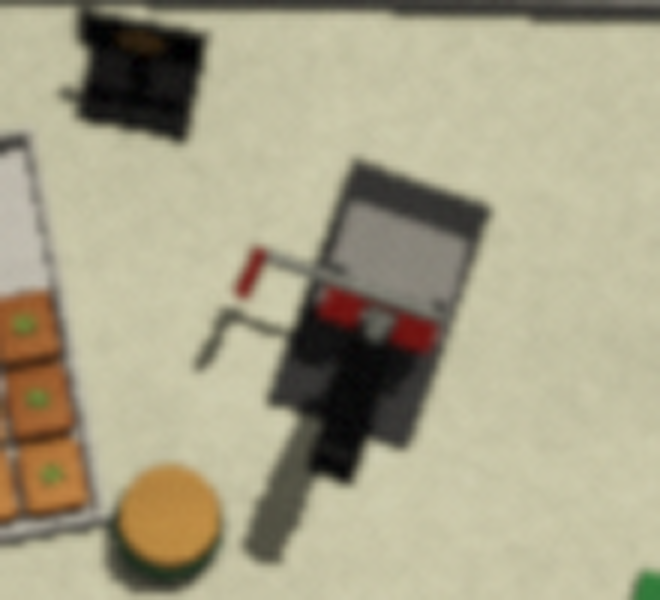

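The crop shows the stand clearly. In crop pixels the foot corners are (355,162), (490,210), (405,447) and (270,403). The red pin runs from (262,252) to (243,297), and the handle end is at about (333,475). I'll fit the pose to these.

```bash
python3 - <<'E'
from h import *
from scipy.optimize import least_squares
d=r.camera("top")
C=np.array([[405,447],[490,210],[355,162],[270,403],[262,252],[243,297]])/6+[230,110]-.5
f=lambda p:(proj(d,S(p[0],p[1],p[2],feats(p[3])[:6]))-C).ravel()
s=least_squares(f,[.63,-.15,-.28,.1],bounds=([0,-1,-2,0],[1,1,2,.25]));print(s.x,s.fun.reshape(-1,2))
p=s.x
print("proj handle end",(proj(d,S(*p[:3],feats(p[3])[6]))-[230,110]+.5)*6)
for n,P in dict(pin35=[-.015+.035*np.cos(np.pi*.75-p[3]),.075,.104+.035*np.sin(np.pi*.75-p[3])],grip=[-.082,0,.154],start=[-.085,.075,.118],end=[.01,.075,.118],back=[-.2,0,.27]).items():
    print(n,S(*p[:3],P))
# tray fit: rim at z .03
M=r.regions_of("top","tray")[0]["pixels"].astype(np.uint8)
def tr(p):return S(*p,np.array([[-.12,-.15,.03],[.12,-.15,.03],[.12,.15,.03],[-.12,.15,.03]]))
c=np.array([[384,305],[367,209],[239,229],[254,331]])*.64
g=lambda p:(proj(d,tr(p))-c).ravel()
t=least_squares(g,[.6,.16,.1]);print("tray",t.x,t.fun)
for n,uv,z in(("jar",[170/6+230,515/6+110],.085),("sign",[145/6+230,90/6+110],.05)):print(n,onz(d,[uv],z))
E
```

```text
[ 0.6281 -0.1615 -0.3231  0.    ] [[ 0.7809  0.9694]
 [ 0.723  -0.34  ]
 [-0.289  -0.6129]
 [-0.7093 -0.2507]
 [-0.4257  0.5346]
 [-0.0374 -0.3608]]
proj handle end [[336.7037 459.1846]]
pin35 [[ 0.6142 -0.0777  0.1287]]
grip [[ 0.5503 -0.1354  0.154 ]]
start [[ 0.5713 -0.0633  0.118 ]]
end [[ 0.6613 -0.0935  0.118 ]]
back [[ 0.4384 -0.0979  0.27  ]]
tray [0.5825 0.1645 0.2088] [ 2.2256  1.7579  0.8621 -2.3095 -1.5388 -0.7066 -1.4935  0.9307]
jar [[ 0.4917 -0.0412  0.085 ]]
sign [[ 0.7499 -0.0221  0.05  ]]
```

```bash
cat >> h.py <<'E'
from scipy.spatial.transform import Rotation as R
def go(P,head=None,s=None):
    s=s or r.read_state();Q=R.from_quat(s["eef_rot"]);d=Q.inv().apply(np.array(P)-s["ee_pos"]);y=Q.apply([0,1,0]);h=np.arctan2(y[1],y[0])
    t=0 if head is None else (h-head+np.pi/2)%np.pi-np.pi/2
    print("rows",d.round(4),"turn",round(t,3),"(or half turn)","t",s["time"],"F",s["ft_force"].round(1) if hasattr(s["ft_force"],"round") else s["ft_force"],"w",s["width"],"j",np.round(s["joint_positions"],2))
E
python3 -m jog '[[-0.05,-0.05,-0.03,0.14,0],[-0.568,-0.539,-0.03,1.63,0],[-0.568,-0.539,-0.03,1.63,0],[-0.568,-0.539,-0.03,1.63,0],[-0.568,-0.539,-0.03,1.63,0],[-0.568,-0.539,-0.03,1.63,0],[-0.568,-0.539,-0.03,1.63,0],[-0.568,-0.539,-0.03,1.63,0],[-0.568,-0.539,-0.03,1.63,0],[-0.568,-0.539,-0.03,1.63,0],[-0.568,-0.539,-0.03,1.63,0],[-0.568,-0.539,-0.03,1.63,0]]'
python3 -c "
from h import *
go([.5713,-.0633,.25],-.323)"
```

```text
time: 2.75
ee_pos: [0.4735, 0.0939, 0.2503]
eef_rot: [0.812, 0.583, 0.001, -0.0]
ft_force: [1.1, 1.4, 0.4]
width: 0.0025
grip_force: 0.0
rows [-0.1178  0.1429  0.0003] turn -0.002 (or half turn) t 2.75 F [1.1 1.4 0.4] w 0.0024941796510264905 j [-0.78 -0.02  0.49  1.81  0.01  1.36 -0.62]
```

```bash
python3 -m jog '[[-0.118,0.143,0,0,0],[-0.118,0.143,0,0,0],[-0.118,0.143,0,0,0],[-0.118,0.143,0,0,0],[-0.118,0.143,0,0,0],[-0.118,0.143,0,0,0]]'
python3 - <<'E'
from h import *
d=r.camera("side")
p=(.6281,-.1615,-.3231)
Q=proj(d,S(*p,feats(0)));print(Q)
g=proj(d,S(*p,[[-.085,.075,.118]]));print(g)
crop(d["img"],230,110,150,110,5,"pics/c2.png",Q)
go([.5713,-.0633,.118],-.323)
E
```

```text
time: 3.35
ee_pos: [0.5714, -0.0617, 0.2495]
eef_rot: [0.811, 0.585, -0.0, -0.0]
ft_force: [-0.7, 0.6, 0.3]
width: 0.0007
grip_force: 0.0
[[285.6869 196.0427]
 [267.9955 173.6488]
 [248.3125 179.0587]
 [265.124  202.1135]
 [252.3462 176.5722]
 [256.1547 174.4187]
 [284.9635 167.4467]
 [263.5107 177.6796]
 [278.8262 173.4385]]
[[260.1893 184.092 ]]
rows [-0.0027  0.001   0.1317] turn 0.003 (or half turn) t 3.4 F [1.  0.2 0.5] w 0.000521749305825862 j [-0.54  0.23  0.68  1.59 -0.15  1.37 -0.17]
```

View pics/c2.png

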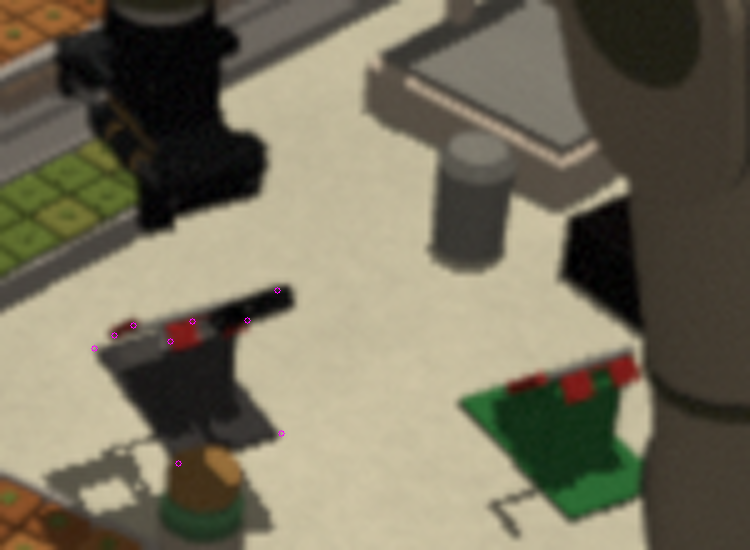

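```bash
python3 -m jog '[[-0.002,0,0.045,0,0],[-0.002,0,0.09,0,0],[-0.002,0,0.13,0,0],[-0.002,0,0.13,0,0]]' 
python3 -m jog '[[0,0.02,0,0,0],[0,0.035,0,0,0],[0,0.05,0,0,0],[0,0.06,0,0,0],[0,0.07,0,0,0],[0,0.08,0,0,0],[0,0.09,0,0,0],[0,0.1,0,0,0],[0,0.1,0,0,0]]'
python3 - <<'E'
from h import *
d=r.camera("top");crop(d["img"],230,110,110,100,6,"pics/c3.png",proj(d,S(.6281,-.1615,-.3231,feats(1.8)))[4:6])
E
```

```text
time: 3.8
ee_pos: [0.5672, -0.0607, 0.1154]
eef_rot: [0.81, 0.587, -0.003, -0.003]
ft_force: [-0.4, 0.1, 0.0]
width: 0.0006
grip_force: 0.0
time: 4.7
ee_pos: [0.6675, -0.0938, 0.1223]
eef_rot: [0.81, 0.586, 0.001, 0.001]
ft_force: [-0.1, 2.4, 5.3]
width: 0.0002
grip_force: 3.0
```

View pics/c3.png

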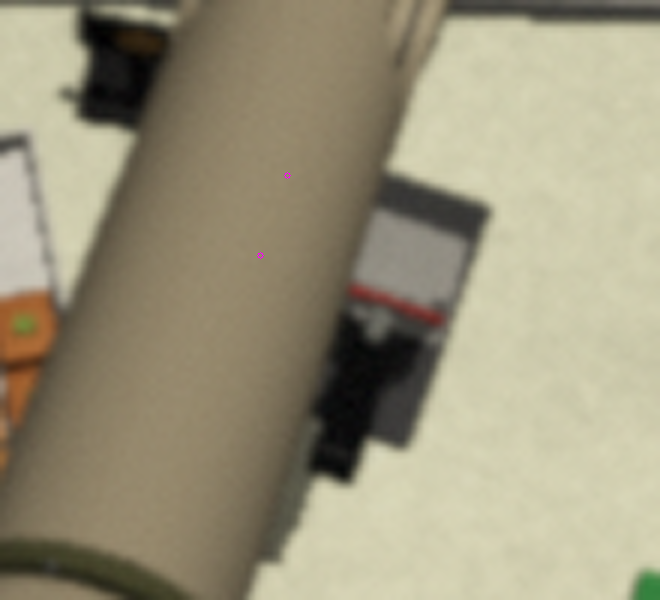

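```bash
python3 -m jog '[[0,0,-0.045,0,0],[0,0,-0.09,0,0],[0,-0.03,-0.14,-0.15,0],[0,-0.06,-0.14,-0.3,0],[0,-0.1,-0.14,-0.45,0],[0,-0.15,-0.14,-0.6,0],[0,-0.19,-0.14,-0.75,0]]'
python3 - <<'E'
from h import *
go([.5503,-.1354,.23],-.323+np.pi/2)
d=r.camera("top");crop(d["img"],230,110,110,100,6,"pics/c4.png",np.vstack([proj(d,S(.6281,-.1615,-.3231,feats(q)))[5:6] for q in(1.4,1.6,1.8,2.0)]))
E
```

```text
time: 5.45
ee_pos: [0.4838, -0.034, 0.2613]
eef_rot: [0.537, 0.844, 0.001, 0.001]
ft_force: [0.7, 1.0, 1.4]
width: 0.0001
grip_force: 0.0
rows [-0.1199  0.0173  0.0315] turn -0.811 (or half turn) t 5.45 F [0.7 1.  1.4] w 0.00012391266180266573 j [-0.56 -0.03  0.54  1.79  0.01  1.38  0.41]
```

View pics/c4.png

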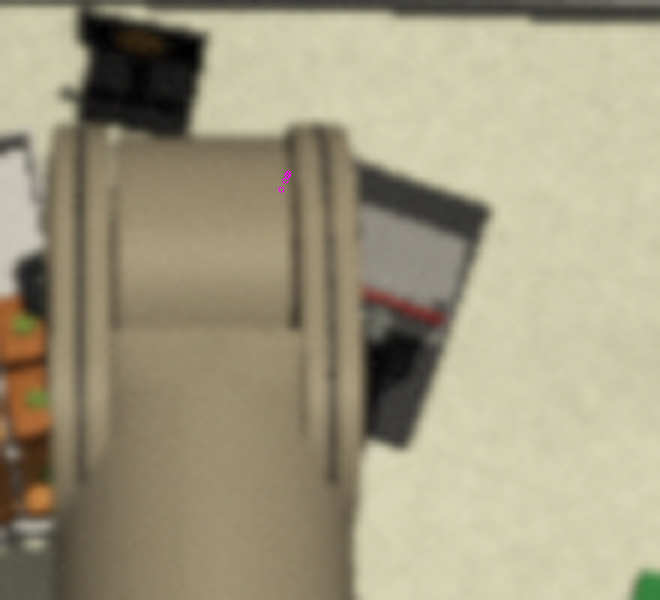

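The arm hides the pin from above, so I'll check it from the side camera using red pixels.

```bash
python3 - <<'E'
from h import *
d=r.camera("side");a=d["img"].astype(int)
m=((a[...,0]>70)&(a[...,0]>2*a[...,1])&(a[...,0]>2*a[...,2])).astype(np.uint8)
n,_,st,c=cv2.connectedComponentsWithStats(m[160:200,225:320],connectivity=8)
print(st[1:],c[1:]+[225,160])
for q in(0,1.2,1.4,1.6,1.8,2.):
    A=np.pi*.75-q;B=A+np.pi/2
    print(q,proj(d,S(.6281,-.1615,-.3231,[[-.015+k*np.cos(A),.075,.104+k*np.sin(A)] for k in(0,.024,.048)])).round(1).tolist(),proj(d,S(.6281,-.1615,-.3231,[[-.015+.012*np.cos(B),y,.104+.012*np.sin(B)] for y in(-.025,.025)])).round(1).tolist())
E
```

```text
[[23  7  5  9 12]
 [52  7  1  1  1]
 [39 10  5  3  7]] [[249.8333 170.75  ]
 [277.     167.    ]
 [266.1429 170.8571]]
0 [[252.3, 176.6], [254.2, 175.5], [256.2, 174.4]] [[276.7, 173.1], [265.1, 176.3]]
1.2 [[252.3, 176.6], [251.3, 170.6], [250.3, 164.5]] [[277.1, 170.7], [265.4, 173.9]]
1.4 [[252.3, 176.6], [250.9, 170.5], [249.4, 164.4]] [[277.0, 170.1], [265.3, 173.3]]
1.6 [[252.3, 176.6], [250.5, 170.6], [248.6, 164.7]] [[276.8, 169.5], [265.1, 172.7]]
1.8 [[252.3, 176.6], [250.2, 171.0], [248.0, 165.4]] [[276.6, 168.9], [264.9, 172.1]]
2.0 [[252.3, 176.6], [249.9, 171.6], [247.5, 166.7]] [[276.3, 168.4], [264.7, 171.6]]
```

```bash
python3 -m jog '[[-0.12,0.017,0,-0.81,0.087],[-0.12,0.017,0,-0.81,0.087],[-0.12,0.017,0,-0.81,0.087],[-0.12,0.017,0.0,-0.81,0.087],[-0.12,0.017,0.02,-0.81,0.087],[-0.12,0.017,0.02,-0.81,0.087],[-0.12,0.017,0.02,-0.81,0.087]]'
python3 - <<'E'
from h import *
P=S(.6281,-.1615,-.3231,[[-.082,0,.143]])[0]
go(P,-.323+np.pi/2)
for c in("top","side"):
    d=r.camera(c);print(c,[(o["p"],np.round(np.array(o["position"])*[512,384],1)) for o in r.recognise(c,"server_grip")],proj(d,S(.6281,-.1615,-.3231,[[-.082,0,.154],[-.131,0,.203]])))
crop(d["img"],225,110,110,90,6,"pics/c5.png",proj(d,S(.6281,-.1615,-.3231,[[-.082,0,.154],[-.131,0,.203]])))
E
```

```text
time: 6.25
ee_pos: [0.5514, -0.1369, 0.2407]
eef_rot: [0.164, 0.986, -0.0, 0.001]
ft_force: [-0.4, 0.1, 0.2]
width: 0.0485
grip_force: 0.0
rows [0.0016 0.0011 0.0977] turn -0.006 (or half turn) t 6.25 F [-0.4  0.1  0.2] w 0.04851686294153801 j [-0.35  0.21  0.6   1.62 -0.12  1.35  1.51]
top [] [[289.1263 174.7112]
 [285.6336 186.0163]]
side [(0.48, array([279.5, 169.5]))] [[278.2722 170.897 ]
 [284.9635 167.4467]]
```

View pics/c5.png

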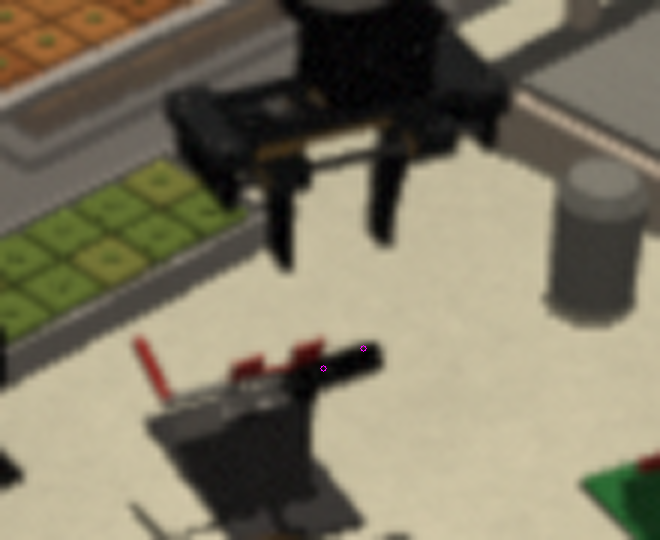

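```bash
python3 -m jog '[[0.004,0,0.03,0,0.07],[0.004,0,0.06,0,0.07],[0.004,0,0.085,0,0.07],[0.004,0,0.1,0,0.07],[0.004,0,0.1,0,0.02],[0.004,0,0.1,0,0.02],[0.004,0,0.1,0,0.02],[0.004,0,0.1,0,0.02],[0.004,0,0.1,0,0.02],[0.004,0,0.1,0,0.02]]' 40
```

```text
time: 7.45
ee_pos: [0.5472, -0.1354, 0.1402]
eef_rot: [0.165, 0.986, 0.0, 0.0]
ft_force: [1.2, 0.1, -0.4]
width: 0.0298
grip_force: 0.0
```

```bash
python3 -m jog '[[0,0,0,0,0.01],[0,0,0,0,0.01],[0,0,0,0,0.01],[0,0,0,0,0.01]]' 40
```

```text
time: 7.85
ee_pos: [0.5474, -0.1346, 0.1402]
eef_rot: [0.164, 0.986, 0.001, 0.0]
ft_force: [-1.4, 4.4, 6.0]
width: 0.0256
grip_force: 40.0
```

```bash
python3 -m jog '[[0.007,0,-0.007,0,0.01],[0.016,0,-0.016,0,0.01],[0.026,0,-0.026,0,0.01],[0.037,0,-0.037,0,0.01],[0.048,0,-0.048,0,0.01],[0.059,0,-0.059,0,0.01],[0.07,0,-0.07,0,0.01],[0.08,0,-0.08,0,0.01],[0.085,0,-0.087,0,0.01],[0.085,0,-0.1,0,0.01],[0.085,0,-0.1,0,0.01]]' 40
python3 - <<'E'
from h import *
go([0,0,0])
d=r.camera("side");crop(d["img"],225,90,110,100,6,"pics/c6.png")
d=r.camera("top");a=d["img"].astype(int)
E
```

```text
time: 8.95
ee_pos: [0.4676, -0.1081, 0.2414]
eef_rot: [0.165, 0.986, 0.0, 0.001]
ft_force: [-0.7, 0.5, -1.8]
width: 0.0256
grip_force: 39.9
rows [ 0.4779 -0.0499  0.2403] turn 0 (or half turn) t 8.95 F [-0.7  0.5 -1.8] w 0.0255971922651239 j [-0.43 -0.03  0.56  1.83  0.02  1.34  1.36]
```

View pics/c6.png

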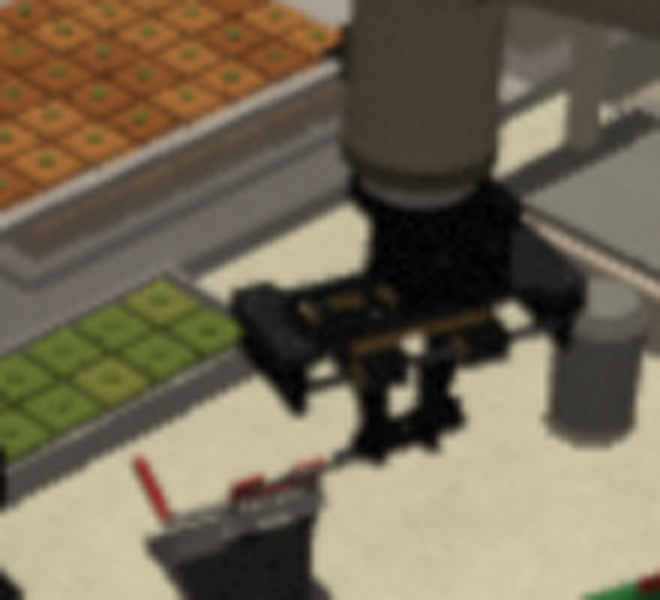

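The hasp is open at (150,490) in the crop. The server is gripped and drawn out, with its blade seen edge-on. The tool can only turn about the vertical, so I'll level the server in the grip. I'll lower the blade tip onto a clear patch of counter, near (0.75, -0.35), and follow an arc.

```bash
python3 -m jog '[[0,0,-0.03,0,0.01],[0,0,-0.06,0,0.01],[-0.22,-0.18,-0.06,-0.33,0.01],[-0.22,-0.18,-0.06,-0.33,0.01],[-0.22,-0.18,-0.06,-0.33,0.01],[-0.22,-0.18,-0.06,-0.33,0.01],[-0.22,-0.18,-0.06,-0.33,0.01],[-0.22,-0.18,-0.06,-0.33,0.01],[-0.22,-0.18,-0.06,-0.33,0.01],[-0.22,-0.18,-0.06,-0.33,0.01]]' 40
python3 - <<'E'
from h import *
go([.617,-.35,.165],np.pi/2)
for c in("side","top"):
    d=r.camera(c);o=r.regions_of(c,"server");print(c,[(x["p"],np.array(x["position"])*[512,384],x["pixels"].sum()) for x in o])
    a=cv2.cvtColor(d["img"],cv2.COLOR_RGB2BGR)
    b=a[70:230,250:410] if c=="side" else a[70:230,270:430]
    L=cv2.resize(b,(400,400),interpolation=cv2.INTER_CUBIC) if c=="side" else np.hstack([L,cv2.resize(b,(400,400),interpolation=cv2.INTER_CUBIC)])
cv2.imwrite("pics/c7.png",L)
E
```

```text
time: 10.05
ee_pos: [0.6159, -0.3513, 0.2969]
eef_rot: [0.002, 1.0, -0.0, -0.002]
ft_force: [-0.4, 0.5, -2.1]
width: 0.0251
grip_force: 39.9
rows [-0.0017  0.0013  0.1319] turn -0.003 (or half turn) t 10.05 F [-0.4  0.5 -2.1] w 0.025108089341034322 j [ 0.04  0.58  0.72  1.09 -0.37  1.59  2.23]
side [(0.42, array([308.992 , 105.1008]), np.int64(89))]
top [(0.48, array([359.68  , 116.1984]), np.int64(99))]
```

View pics/c7.png

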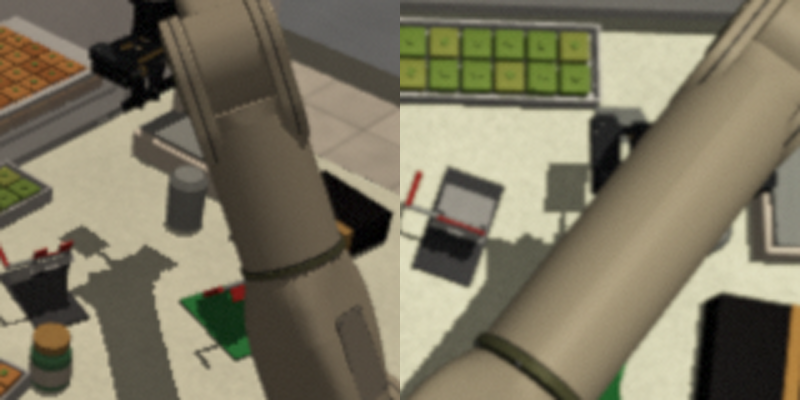

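```bash
python3 - <<'E'
from h import *
s=r.read_state();t=np.array(s["ee_pos"])
for c,o in(("side",[250,70]),("top",[270,70])):
    d=r.camera(c);P=t+np.array([[0,0,.0],[0,0,.011],[.131,0,-.117],[.05,.03,-.035],[.131,.03,-.117],[-.05,0,.056]]);print(c,((proj(d,P)-o)*2.5).round().tolist())
E
```

```text
side [[141.0, 100.0], [142.0, 94.0], [77.0, 133.0], [103.0, 114.0], [64.0, 139.0], [169.0, 79.0]]
top [[249.0, 182.0], [252.0, 179.0], [217.0, 111.0], [213.0, 149.0], [194.0, 110.0], [266.0, 211.0]]
```

```bash
python3 - <<'E'
from h import *
s=r.read_state();t=np.array(s["ee_pos"])
g=t+[0,0,.011]
for c in("side","top"):
    d=r.camera(c)
    for o in r.regions_of(c,"server"):
        v,u=np.nonzero(o["pixels"]);print(c,o["p"],u.min(),u.max(),v.min(),v.max());print("\n".join("".join("#" if x else "." for x in row) for row in o["pixels"][v.min():v.max()+1,u.min():u.max()+1]))
    for L in(0,20,40,47,60,80,90):
        f=np.array([np.sin(np.deg2rad(L)),0,-np.cos(np.deg2rad(L))]);print(L,proj(d,np.array([g+f*.187,g+f*.093,g+f*.045,g-f*.068])).round().tolist())
E
python3 -m jog '[[-0.002,0.001,0.045,0,0.01],[-0.002,0.001,0.09,0,0.01],[-0.002,0.001,0.125,0,0.01],[-0.002,0.001,0.13,0,0.01],[-0.002,0.001,0.13,0,0.01]]' 40
```

```text
side 0.55 158 262 195 274
.....................................................#...................................................
...................................................######................................................
.................................................###########.............................................
................................................###############..........................................
...............................................##################........................................
..............................................#####################......................................
.............................................########################....................................
............................................###########################..................................
...........................................#############################.................................
.........................................#################################...............................
..............
[... 7783 characters left out ...]
, 105.0], [320.0, 111.0]]
90 [[272.0, 90.0], [289.0, 99.0], [298.0, 103.0], [320.0, 114.0]]
0 [[353.0, 159.0], [361.0, 151.0], [366.0, 146.0], [379.0, 134.0]]
20 [[353.0, 139.0], [361.0, 140.0], [366.0, 141.0], [379.0, 143.0]]
40 [[356.0, 119.0], [363.0, 130.0], [367.0, 136.0], [377.0, 151.0]]
47 [[357.0, 113.0], [363.0, 126.0], [367.0, 134.0], [377.0, 154.0]]
60 [[360.0, 101.0], [365.0, 120.0], [368.0, 131.0], [375.0, 159.0]]
80 [[365.0, 86.0], [368.0, 113.0], [369.0, 127.0], [373.0, 164.0]]
90 [[369.0, 80.0], [370.0, 110.0], [370.0, 126.0], [371.0, 165.0]]
time: 11.05
ee_pos: [0.6182, -0.3481, 0.1701]
eef_rot: [0.0, 1.0, 0.0, -0.0]
ft_force: [0.8, -0.3, -1.7]
width: 0.0255
grip_force: 39.9
```

```bash
python3 -m jog '[[0,0,0.015,0,0.01],[0,0,0.03,0,0.01],[0,0,0.03,0,0.01]]' 20
python3 -m jog '[[0,0,0.005,0,0.01],[0,0,0.01,0,0.01],[0,0,0.01,0,0.01]]'
python3 -m jog '[[0,0,0.005,0,0.01],[0,0,0.01,0,0.01],[0,0,0.01,0,0.01]]'
```

```text
time: 11.35
ee_pos: [0.6176, -0.3478, 0.1378]
eef_rot: [0.0, 1.0, 0.001, -0.001]
ft_force: [-0.0, 0.8, -2.7]
width: 0.0261
grip_force: 19.9
time: 11.65
ee_pos: [0.6181, -0.3483, 0.1293]
eef_rot: [0.0, 1.0, 0.0, -0.0]
ft_force: [1.2, -0.2, -2.3]
width: 0.0259
grip_force: 19.9
time: 11.95
ee_pos: [0.6179, -0.3481, 0.1189]
eef_rot: [0.0, 1.0, 0.0, -0.001]
ft_force: [0.6, 0.3, -1.5]
width: 0.0256
grip_force: 19.9
```

```bash
python3 - <<'E'
from h import *
s=r.read_state();g=np.array(s["ee_pos"])+[0,0,.011];print(g)
d=r.camera("top")
for L in(0,20,47,70,90):
    f=np.array([np.sin(np.deg2rad(L)),0,-np.cos(np.deg2rad(L))]);print(L,proj(d,np.array([g+f*.187,g+f*.093,g+f*.045,g-f*.068])).round().tolist())
crop(d["img"],310,60,120,100,6,"pics/c8.png")
for c in("top","side"):
    r.camera(c);print(c,[(x["p"],(np.array(x["position"])*[512,384]).round(),x["pixels"].sum()) for x in r.regions_of(c,"server")])
E
```

```text
[ 0.6179 -0.3481  0.1299]
0 [[340.0, 171.0], [346.0, 165.0], [350.0, 161.0], [359.0, 152.0]]
20 [[340.0, 154.0], [346.0, 156.0], [350.0, 157.0], [359.0, 160.0]]
47 [[343.0, 131.0], [348.0, 144.0], [351.0, 151.0], [358.0, 169.0]]
70 [[347.0, 114.0], [350.0, 136.0], [352.0, 147.0], [356.0, 175.0]]
90 [[352.0, 104.0], [353.0, 131.0], [353.0, 145.0], [354.0, 178.0]]
top []
side [(0.25, array([321., 154.]), np.int64(302))]
```

```bash
python3 -m jog '[[0,0,0.004,0,0.01],[0,0,0.007,0,0.01],[0,0,0.007,0,0.01]]'
python3 -m jog '[[0,0,0.004,0,0.01],[0,0,0.007,0,0.01],[0,0,0.007,0,0.01]]'
```

```text
time: 12.5
ee_pos: [0.618, -0.3485, 0.1125]
eef_rot: [0.001, 1.0, 0.0, -0.0]
ft_force: [-0.6, 0.1, 0.8]
width: 0.026
grip_force: 20.0
time: 12.8
ee_pos: [0.6181, -0.3484, 0.1052]
eef_rot: [0.001, 1.0, 0.0, -0.0]
ft_force: [-0.8, 0.2, -0.3]
width: 0.0257
grip_force: 20.0
```

Contact at TCP z of about 0.114 matches a 47° lean, so the pivoting is working. I'll follow the arc down.

```bash
python3 -m jog '[[0.007,0,0.01,0,0.01],[0.014,0,0.02,0,0.01],[0.019,0,0.03,0,0.01],[0.024,0,0.04,0,0.01],[0.028,0,0.05,0,0.01],[0.031,0,0.06,0,0.01],[0.034,0,0.07,0,0.01],[0.037,0,0.08,0,0.01],[0.039,0,0.09,0,0.01],[0.039,0,0.09,0,0.01]]'
```

```text
time: 13.8
ee_pos: [0.5785, -0.3478, 0.0141]
eef_rot: [0.0, 1.0, 0.001, -0.001]
ft_force: [-0.3, -0.2, -1.5]
width: 0.0257
grip_force: 20.0
```

```bash
python3 -m jog '[[0,0,0.004,0,0.01],[0,0,0.008,0,0.01],[0,0,0.01,0,0.01],[0,0,0.01,0,0.01]]'
python3 -c "
from h import *
for c in('top','side'):
    d=r.camera(c)
    print(c,[(x['p'],(np.array(x['position'])*[512,384]).round(),x['pixels'].sum()) for x in r.regions_of(c,'server')])
    print(proj(d,[[.756,-.348,0],[.66,-.348,.003],[.71,-.318,0],[.71,-.378,0]]).round())
go([.5785,-.3478,.2])
"
```

```text
time: 14.2
ee_pos: [0.5792, -0.3484, 0.0056]
eef_rot: [0.0, 1.0, 0.0, -0.0]
ft_force: [0.3, -0.2, -1.2]
width: 0.026
grip_force: 20.0
top [(0.82, array([342., 139.]), np.int64(394))]
[[343. 131.]
 [343. 156.]
 [335. 143.]
 [351. 143.]]
side [(0.61, array([286., 165.]), np.int64(195))]
[[278. 159.]
 [294. 168.]
 [280. 166.]
 [290. 160.]]
rows [ 0.0008  0.0006 -0.194 ] turn 0 (or half turn) t 14.4 F [ 0.3 -0.3 -1.4] w 0.02581867450890055 j [ 0.04  0.71  0.62  1.54 -0.46  1.04  2.35]
```

```bash
python3 -m jog '[[0,0,0.002,0,0.01],[0,0,0.004,0,0.01],[0,0,0.004,0,0.01],[0,0,0.004,0,0.01]]'
python3 -m jog '[[0,0,0,0,0.01],[0,0,0,0,0.01],[0,0,-0.03,0,0.01],[0,0,-0.07,0,0.01],[0,0,-0.11,0,0.01],[0,0,-0.15,0,0.01],[0,0,-0.15,0,0.01]]' 60
cat > fit.py <<'E'
from h import *
from scipy.optimize import minimize
s=r.read_state();t=np.array(s["ee_pos"]);Q=R.from_quat(s["eef_rot"])
fx=-Q.apply([1,0,0]);fy=Q.apply([0,1,0])
if np.cross(fx,fy)[2]<0:fy=-fy
D=[]
for c in("side","top"):
    d=r.camera(c);o=[x for x in r.regions_of(c,"server")];print(c,[(round(x["p"],2),(np.array(x["position"])*[512,384]).round(1).tolist(),int(x["pixels"].sum())) for x in o])
    e=proj(d,[t+.1*fx])[0]
    o=[x for x in o if np.hypot(*(np.array(x["position"])*[512,384]-e))<40]
    if o:D.append((d,o[0]["pixels"]))
def pts(th,gz,off):
    f=np.cos(th)*fx+np.array([0,0,np.sin(th)]);u=np.cross(f,fy);g=t+[0,0,gz]-f*(-.140+off)-u*.0035
    return lambda x,y,z:g+x*f+y*fy+z*u
def cost(p,show=0):
    w=pts(*p);c=0
    for d,m in D:
        a=np.zeros(m.shape,np.uint8)
        H=[[(x,y,z) for x in X for y in(-Y,Y) for z in Z] for X,Y,Z in(((-.047,.047),.03,(0,.003)),((-.094,-.047),.005,(-.002,.006)),((-.208,-.093),.013,(-.0065,.0135)))]
        for h in H[:2]:
            q=cv2.convexHull(np.round(proj(d,np.array([w(*k) for k in h]))*16).astype(np.int32));cv2.fillConvexPoly(a,q,1,shift=4)
        # ignore handle/gripper zone
        k=np.zeros(m.shape,np.uint8)
        for h in H[2:]:
            q=cv2.convexHull(np.round(proj(d,np.array([w(*j) for j in h]))).astype(np.int32));cv2.fillConvexPoly(k,q,1)
        k=cv2.dilate(k,np.ones((5,5)))
        A=(a>0)&(k==0);M=m&(k==0);i=(A&M).sum()/max(1,(A|M).sum());c+=1-i
    return c/len(D)
for th in range(-60,41,5):print(th,round(min(cost([np.deg2rad(th),gz,0]) for gz in(.008,.012,.016)),3),end="; ")
b=min(((cost([np.deg2rad(th),gz,o]),th,gz,o) for th in range(-20,21,1) for gz in(.006,.01,.014,.018) for o in(-.008,-.004,0,.004,.008)))
print("\nbest",b);th,gz,o=np.deg2rad(b[1]),b[2],b[3];w=pts(th,gz,o);print("blade centre",w(0,0,0),"tip",w(.047,0,0))
E
python3 fit.py
```

```text
time: 14.8
ee_pos: [0.5793, -0.3484, 0.0018]
eef_rot: [0.0, 1.0, 0.0, -0.0]
ft_force: [-0.6, 0.5, -0.6]
width: 0.0258
grip_force: 20.0
time: 15.5
ee_pos: [0.5814, -0.3503, 0.1581]
eef_rot: [0.0, 1.0, -0.002, 0.004]
ft_force: [0.9, -0.6, -1.8]
width: 0.0254
grip_force: 60.0
side [(0.59, [122.1, 292.6], 1694), (0.55, [287.3, 136.4], 231)]
top [(0.93, [355.8, 125.0], 542)]
-60 1.0; -55 1.0; -50 0.994; -45 0.973; -40 0.936; -35 0.896; -30 0.849; -25 0.782; -20 0.689; -15 0.547; -10 0.384; -5 0.307; 0 0.406; 5 0.563; 10 0.661; 15 0.738; 20 0.784; 25 0.822; 30 0.841; 35 0.856; 40 0.872; 
best (np.float64(0.29416469689372776), -8, 0.018, -0.004)
blade centre [ 0.7235 -0.3505  0.1538] tip [ 0.7701 -0.3505  0.1476]
```

The fit shows about 5–8° of droop left. The handle's flat underside carries the mass centre, so setting the server on the counter will make it exactly level. I'll release it there and grip it again.

```bash
python3 -m jog '[[0,0,0.05,0,0.01],[0,0,0.1,0,0.01],[0,0,0.135,0,0.01],[0,0,0.15,0,0.01],[0,0,0.155,0,0.01],[0,0,0.156,0,0.01],[0,0,0.156,0,0.01]]' 20
python3 -m jog '[[0,0,0,0,0.04],[0,0,0,0,0.04],[0,0,0,0,0.04],[0,0,0,0,0.04],[0,0,0,0,0.04]]' 20
```

```text
time: 16.4
ee_pos: [0.5761, -0.3461, 0.0002]
eef_rot: [0.001, 1.0, 0.004, -0.003]
ft_force: [-33.0, 26.5, 60.9]
width: 0.0259
grip_force: 57.3
time: 16.9
ee_pos: [0.5801, -0.3497, 0.0004]
eef_rot: [0.0, 1.0, -0.0, 0.001]
ft_force: [-11.5, 7.9, 35.5]
width: 0.0393
grip_force: 17.9
```

```bash
python3 -m jog '[[0,0,0,0,0.015],[0,0,0,0,0.015],[0,0,0,0,0.015],[0,0,0,0,0.015],[0,0,0,0,0.015],[0,0,0,0,0.015],[0,0,0,0,0.015]]' 20
python3 -m jog '[[0,0,0,0,0.01],[0,0,0,0,0.01],[0,0,0,0,0.01]]' 60
python3 -m jog '[[0,0,-0.02,0,0.01],[0,0,-0.05,0,0.01],[0,0,-0.08,0,0.01],[0,0,-0.12,0,0.01],[0,0,-0.15,0,0.01],[0,0,-0.15,0,0.01]]'
python3 fit.py
```

```text
time: 17.6
ee_pos: [0.5816, -0.3499, 0.0004]
eef_rot: [0.0, 1.0, -0.001, 0.003]
ft_force: [-5.7, 4.9, 30.4]
width: 0.0257
grip_force: 28.4
time: 17.9
ee_pos: [0.5816, -0.3499, 0.0004]
eef_rot: [0.0, 1.0, -0.001, 0.003]
ft_force: [-5.2, 4.3, 29.9]
width: 0.0255
grip_force: 65.5
time: 18.5
ee_pos: [0.5808, -0.35, 0.1507]
eef_rot: [0.001, 1.0, -0.002, 0.003]
ft_force: [0.1, 0.4, -2.0]
width: 0.0257
grip_force: 59.9
side [(0.54, [286.3, 136.2], 244)]
top [(0.63, [353.7, 128.0], 518)]
-60 1.0; -55 1.0; -50 0.995; -45 0.971; -40 0.933; -35 0.888; -30 0.841; -25 0.774; -20 0.688; -15 0.556; -10 0.409; -5 0.337; 0 0.36; 5 0.524; 10 0.638; 15 0.717; 20 0.769; 25 0.818; 30 0.839; 35 0.855; 40 0.869; 
best (np.float64(0.3146920939923602), -5, 0.018, -0.004)
blade centre [ 0.724  -0.3502  0.1534] tip [ 0.7708 -0.3502  0.1496]
```

```bash
python3 -m jog '[[0,0,-0.03,0,0.01],[0,0,-0.07,0,0.01],[0.005,0.02,-0.1,0,0.01],[0.014,0.053,-0.1,0,0.01],[0.024,0.09,-0.1,0,0.01],[0.034,0.128,-0.1,0,0.01],[0.045,0.168,-0.1,0,0.01],[0.056,0.209,-0.1,0,0.01],[0.067,0.25,-0.1,0,0.01],[0.078,0.29,-0.1,0,0.01],[0.089,0.33,-0.1,0,0.01],[0.1,0.37,-0.1,0,0.01]]'
python3 -c "
from h import *
go([.4425,.1645,.12],np.pi/2)"
```

```text
time: 19.9
ee_pos: [0.4782, 0.0232, 0.2448]
eef_rot: [0.0, 1.0, -0.0, -0.001]
ft_force: [-0.2, 0.7, -1.6]
width: 0.0256
grip_force: 59.9
rows [0.0356 0.1413 0.1248] turn -0.0 (or half turn) t 19.9 F [-0.2  0.7 -1.6] w 0.02557968411276116 j [-0.69 -0.03  0.54  1.82  0.02  1.35  1.42]
```

```bash
python3 -m jog '[[0.009,0.036,0,0,0.01],[0.018,0.072,0,0,0.01],[0.027,0.108,0,0,0.01],[0.033,0.13,0.01,0,0.01],[0.036,0.141,0.03,0,0.01],[0.036,0.141,0.055,0,0.01],[0.036,0.141,0.08,0,0.01],[0.036,0.141,0.105,0,0.01],[0.036,0.141,0.12,0,0.01],[0.036,0.141,0.125,0,0.01],[0.036,0.141,0.125,0,0.01],[0.036,0.141,0.125,0,0.01]]'
python3 fit.py
python3 - <<'E'
from h import *
L=None
for c,u,v in(("side",140,170),("top",130,100)):
    d=r.camera(c);a=cv2.cvtColor(d["img"],cv2.COLOR_RGB2BGR)[v:v+160,u:u+160];a=cv2.resize(a,(400,400),interpolation=cv2.INTER_CUBIC);L=a if L is None else np.hstack([L,a])
cv2.imwrite("pics/c9.png",L)
E
```

```text
time: 21.1
ee_pos: [0.4439, 0.1628, 0.1213]
eef_rot: [0.0, 1.0, 0.0, 0.0]
ft_force: [-0.2, 1.0, -2.2]
width: 0.0259
grip_force: 59.9
side [(0.82, [214.5, 207.4], 358), (0.64, [260.9, 171.7], 99)]
top [(0.71, [197.2, 160.5], 414)]
-60 1.0; -55 1.0; -50 0.993; -45 0.963; -40 0.928; -35 0.886; -30 0.853; -25 0.808; -20 0.771; -15 0.696; -10 0.564; -5 0.439; 0 0.426; 5 0.499; 10 0.549; 15 0.594; 20 0.623; 25 0.659; 30 0.674; 35 0.708; 40 0.733; 
best (np.float64(0.4085489232548056), -4, 0.018, 0)
blade centre [0.5833 0.1627 0.1261] tip [0.6302 0.1627 0.1229]
```

View pics/c9.png

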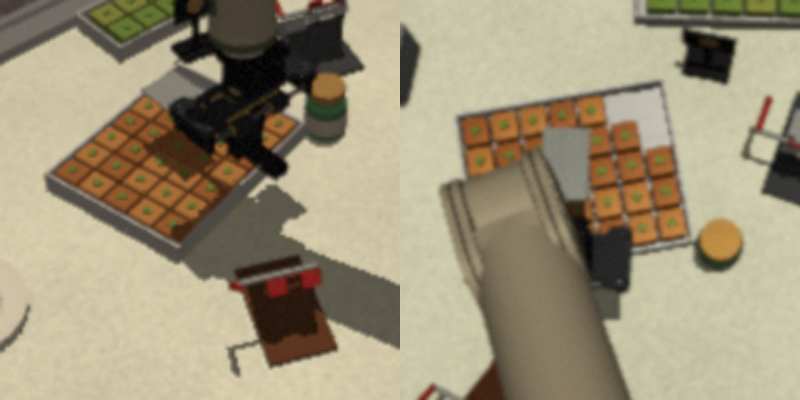

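The blade is level over the tray, seen at side (180,92) and top (565,160). The hasp is still open and the jar and sign are undisturbed. I'll hand it in.

```bash
python3 -m jog '[[0,0,0,0,0.01],[0,0,0,0,0.01],[0,0,0,0,0.01]]' && python3 -c "
from bench import r
print(r.close_job())"
```

```text
time: 21.7
ee_pos: [0.4437, 0.1627, 0.1209]
eef_rot: [0.0, 1.0, 0.0, 0.0]
ft_force: [0.4, -0.4, -2.8]
width: 0.0257
grip_force: 59.9
the job is handed in; nothing more can be done
None
```

I handed the job in at 21.7 s of robot time with the hasp open and the server held steady and level (within about 5° by the cameras) about 9 cm above the baklava; I set it flat on clear counter once to level it, where the fingertips pressed the counter with about 60–75 N at the wrist (under the 120 N wrist limit, but over 40 N if fingertips count as gripper body).

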